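# Put the battery away and roll the tambour cover shut

### The arm

A 6-joint arm with a two-finger parallel gripper is mounted at the origin on a cart in front of the work surface, level with it; the furniture and walls round the work are solid. World frame = base frame: x ahead of the robot, y to its left, z up, the work surface at z = 0. Lengths are in m, angles in rad, forces in N, time in s.
With the tool pointing down it reaches from about 0.375 to 0.975 m from the base axis. Payload 3.8 kg.
Tool frame: the origin (TCP) lies midway between the tips of the shut fingers; the grasp point (between the pads) lies 19 mm behind it; x points along the fingers, y is the direction in which the jaws open and shut, and the axes are right-handed (so a half turn about x gives the same grasp; the last joint's range is limited). The gripper opens to 88 mm and grips with 3 to 60 N. Pads are 18 mm wide; open, the fingers measure 123 mm over their backs; the gripper's body (75 mm by 187 mm) begins 45 mm behind the grasp point.
Start: joints at [1.235, 0.264, 1.604, -0, 1.274, -0.037], TCP at [0.199, 0.645, 0.239] pointing down, gripper open.
Joint ranges: [-2.63, 2.63], [-0.94, 2.18], [0.31, 2.57], [-1.31, 4.45], [0, 2.66], [-2.55, 2.55]. Speed limits (rad/s): [2.57, 2.57, 3.14, 3.14, 3.14, 3.14].

### API

Orientations are given as a rotation vector (axis times angle).
In Python, from cell import manip, inverse_kinematics, cams, order gives the robot as it stands. Calls block until the motion is done:
- manip.move_pose(position, orientation): joint-space move of the TCP to a pose.
- manip.move_linear(position, rate=0.15, rot=None): straight line of the TCP; rot=None keeps the orientation; rate is the mean speed in m/s.
- manip.set_joints(angles): joint-space move.
- manip.set_gripper(opening, force=None): finger opening in m; force is the grip in N (None keeps the last); returns when the fingers have stopped.
- manip.dwell(seconds).
- inverse_kinematics(position, orientation): joint angles nearest the present ones, or None.
- manip.state(): the state.
- cams.capture(name): name is "scene" or "top" or "wrist"; returns a dict with "image" (384x512x3 uint8, blue, green, red), "z_map" (384x512 float32, m along the optical axis (not along the pixel's ray), 0 where there is no reading), "intrinsics" (3x3 intrinsics, pixels), "position" and "orientation" of the camera in the world; the wrist camera has in their place "T_tool_cam" (4x4, takes a point from camera to tool coordinates, whose origin is the TCP and whose axes are the tool frame's). Camera axes: x right, y down, z forward; pixel columns grow to the right and rows downward; lengths in m; the calibration is good to about 2 mm. The wrist camera is an equidistant fisheye: a pixel r from the principal point sees the ray r / f radians off the axis. A picture is of the moment at which its call begins: read the wrist's pose just before it.
A pose or a line that the arm cannot do raises manip.IKError and nothing moves.
- order.close_job(): hands the job in, once; it reports no verdict.
The state is a dict: "clock": time; "joint_pos": joint angles; "joint_velocities": joint speeds; "tau": joint torques, N m; "tool_pos": TCP position; "tcp_rot": TCP orientation; "contact_force": force on the tool from outside, world axes, zero at the start; "moment": the same for the moment, N m; "gripper_width": finger opening in m.
Only numpy, scipy, OpenCV 4.12 (cv2) and the standard library are available. Lean on these libraries where they do the work, as an engineer would, in place of code of your own. Each camera call takes 0.05 s, during which the arm holds its last target.

### The job

Stand the white and green battery upright on the yellow pad inside the blue roll-top box, then roll the slatted cover all the way shut over it by its orange handle. Do not knock over or shift the car charger and the lamp carton that stand nearby.

Things in the scene. Friction and masses are not known exactly. Their poses are not given: they have to be found in the camera images.
- battery: Loose D cell standing upright, white with green ends, 33 mm in diameter, 62 mm tall, about 0.1 kg. Origin at the centre of its underside, z up. It stands left of the box on the left-hand table, whose top is 4 mm higher (z = 4 mm). Right of the box stands a fixed bag sealer with its arm raised: cross over it with the fingertips above 300 mm.
- roll_box: Blue roll-top box on 12 mm feet, fixed, 305 (x) by 190 (y) mm, 127 mm high. Origin at table height; local x to the rear, y along the width, z up; open front at -x: wall at x = -138 mm, top at z = 56 mm. Inside 175 mm wide between arched side walls. Cover track: arc of radius 180 mm about the line x = 0, z = -63 mm, along y; side walls reach radius 190. A fixed shell 6 mm over the cover roofs the rear, x > 30 mm.
- pad (a point): Centre of the flat yellow pad on the box's floor, 50 mm (box x) by 60 mm (box y), at x = -65, y = 0, z = 18 mm in the box's frame. A battery standing there clears the cover by 12 mm.
- cover (a joint): Slatted aluminium cover, 172 mm wide, 6 mm thick, outer face at radius 180 mm. Rad about the arc's axis: 0 = fully shut (hard stop, front edge on the front wall), 0.90 = fully open, rolled back under the rear shell. Starts 0.76 to 0.88, stays where it is left, takes about 2 to 3 N at the handle, pushed along the arc.
- cover_handle (a point): Middle of the outer edge of the orange handle, a straight fin along the box's y at the cover's front edge: 90 mm long, 10 mm thick, standing 28 mm out of the cover's face (radius 180 to 208 mm about the arc's axis). With joint cover at q the fin leans (0.803 - q) rad forward of vertical. It can be pinched, or pushed from behind with the fingertips.
- car_charger: Loose bystander: black and white car charger standing upright, 26 mm in diameter, 58 mm tall. Origin at the centre of its underside.
- lamp_carton: Loose bystander: small upright white and green lamp carton, 36 x 36 x 75 mm. Origin at the centre of its underside.

How it is judged:
On the way:
1. the battery stands upright on the pad in the box, released, while the cover is still open (x of battery in the frame of roll_box between -0.09 and -0.04 m and y of battery in the frame of roll_box between -0.03 and 0.03 m and z of battery in the frame of roll_box below 0.024 m and angle between battery's own z axis and vertical below 0.17 rad and contact force between battery and the fingers below 0.1 N and value of joint cover above 0.5 rad), for 0.2 s.
At the end, for the whole second after the job is handed in: The cover is shut to within 0.07 rad (13 mm at its edge), and the battery stands at rest inside, upright within 10 degrees, its centre on the pad (within 25 mm of the pad's centre in the box's x, 30 mm in y) (value of joint cover below 0.07 rad and x of battery in the frame of roll_box between -0.09 and -0.04 m and y of battery in the frame of roll_box between -0.03 and 0.03 m and z of battery in the frame of roll_box below 0.024 m and angle between battery's own z axis and vertical below 0.17 rad and linear speed of battery below 0.02 m/s); the robot touches nothing.
It fails at once if the car charger or the lamp carton is shifted by more than 25 mm or tipped over (distance of any of car_charger, lamp_carton from where it was at the start of the episode above 0.025 m or angle between any of car_charger, lamp_carton's own z axis and vertical above 0.5 rad).
It also fails if it takes over 48 s, if anything falls off the work surface, if the arm or the gripper's body presses on something with over 40 N, if the wrist force passes 120 N, or if a joint passes its speed limit or range.

## Working session

There is one attempt and no reset: what is moved stays moved. The work goes in short steps, each a Python script; the robot and the scene stay as the last script left them, time stands still between calls to the robot, and variables do not carry over. Pictures are saved under pics/ and viewed, and the job is handed in when it is done.

```bash
ls; mkdir -p pics
python3 - <<'E'
from cell import manip, cams
import cv2,numpy as np
s=manip.state(); print(s['clock'],s['tool_pos'],s['tcp_rot'],s['gripper_width'])
for n in ['scene','top']:
    c=cams.capture(n); cv2.imwrite(f'pics/{n}0.png',c['image']); np.savez(f'{n}0.npz',**c)
    print(n,c['intrinsics'],c['position'],c['orientation'])
print(manip.state()['clock'])
E
```

```text
pics
0.0 [0.19846519 0.64440749 0.23740595] [ 0.23279764  1.55845761 -0.23625745] 0.08810599474731247
scene [[458.93038876   0.         249.30864702]
 [  0.         458.93038876 189.50212613]
 [  0.           0.           1.        ]] [0.58153082 1.05703649 0.53051909] [-0.08256648  2.65929388 -1.65409386]
top [[494.19828101   0.         248.61773305]
 [  0.         494.19828101 195.33084798]
 [  0.           0.           1.        ]] [0.51604842 0.05382522 0.93499926] [-2.14710644  2.18582279 -0.10480546]
0.1
```

View pics/scene0.png

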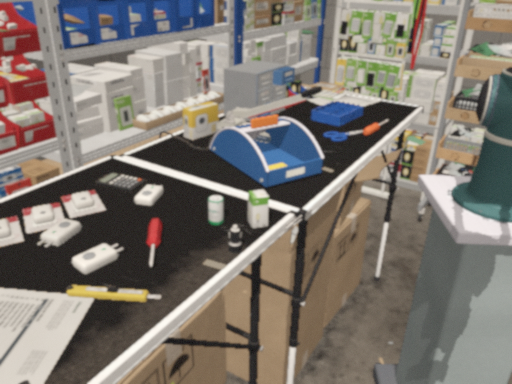

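View pics/top0.png

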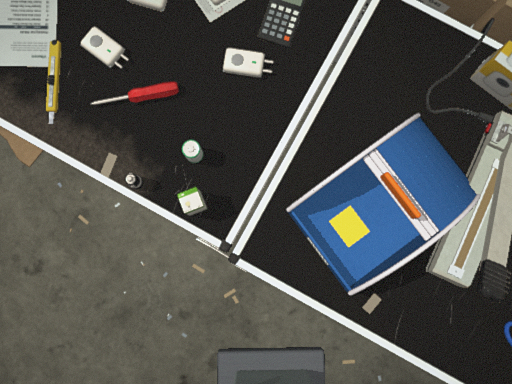

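```bash
cat > h.py <<'E'
import numpy as np,cv2
from scipy.spatial.transform import Rotation as R
def load(n): 
    d=np.load(n); return {k:d[k] for k in d.files}
def ray(c,uv):
    K=c['intrinsics']; d=np.linalg.inv(K)@np.array([uv[0],uv[1],1.]); 
    return c['position'], R.from_rotvec(c['orientation']).as_matrix()@d
def onz(c,uv,z):
    p,d=ray(c,uv); return p+d*(z-p[2])/d[2]
def cloud(c):
    h,w=c['z_map'].shape; u,v=np.meshgrid(np.arange(w),np.arange(h))
    K=c['intrinsics']; z=c['z_map']
    P=np.stack([(u-K[0,2])/K[0,0]*z,(v-K[1,2])/K[1,1]*z,z],-1)
    return P@R.from_rotvec(c['orientation']).as_matrix().T+c['position']
E
cat > m.py <<'E'
from h import *
t=load('top0.npz'); s=load('scene0.npz')
C=cloud(t); 
for n,uv in dict(batt=(193,151),charger=(133,181),carton=(191,201),pad=(350,227),handle=(403,195),tableL=(150,60),tableR=(280,150)).items():
    print(n,C[uv[1],uv[0]].round(4))
def mask(c,lo,hi,roi=None):
    hsv=cv2.cvtColor(c['image'],cv2.COLOR_BGR2HSV); m=cv2.inRange(hsv,lo,hi)
    if roi:
        k=np.zeros_like(m); k[roi[1]:roi[3],roi[0]:roi[2]]=1; m=m*k
    return m
m=mask(t,(22,120,120),(35,255,255),(300,180,400,270))
ct=max(cv2.findContours(m,0,2)[0],key=cv2.contourArea); r=cv2.minAreaRect(ct)
bx=cv2.boxPoints(r); W=np.array([onz(t,p,0.018)[:2] for p in bx]); print('pad',r,W.round(4).tolist(),W.mean(0),[np.linalg.norm(W[i]-W[i-1]).round(4) for i in range(4)])
yel=C[m>0]; print('pad z',np.median(yel[:,2]))
m=mask(t,(5,130,120),(18,255,255),(370,160,435,230))
ct=max(cv2.findContours(m,0,2)[0],key=cv2.contourArea); r=cv2.minAreaRect(ct); print('handle',r,cv2.boxPoints(r).round(1).tolist())
P=C[m>0]; print('handle cloud',np.percentile(P,[5,50,95],axis=0).round(4).tolist())
for n,roi in dict(batt=(175,135,212,168),charger=(120,168,146,192),carton=(172,183,210,218)).items():
    sub=C[roi[1]:roi[3],roi[0]:roi[2]].reshape(-1,3); zt=np.percentile(sub[:,2],98)
    q=sub[sub[:,2]>zt-0.008]; print(n,'top z',zt.round(4),'n',len(q),'min',q.min(0).round(4),'max',q.max(0).round(4),'mean',q.mean(0).round(4))
E
python3 m.py
python3 -c "
import cv2
t=cv2.imread('pics/top0.png')
cv2.imwrite('pics/c1.png',cv2.resize(t[100:300,270:512],None,fx=3,fy=3)); cv2.imwrite('pics/c2.png',cv2.resize(t[120:240,100:240],None,fx=5,fy=5))"
```

```text
batt [0.6867 0.1558 0.064 ]
charger [0.6362 0.2657 0.0523]
carton [0.5958 0.1583 0.0764]
pad [ 0.5476 -0.1286  0.0184]
handle [ 0.593  -0.1904  0.1447]
tableL [0.8807 0.2459 0.0028]
tableR [ 0.6964 -0.0033  0.0087]
pad ((349.01995849609375, 225.86000061035156), (32.19999694824219, 26.59999656677246), 53.13010025024414) [[0.5595, -0.0897], [0.5884, -0.1303], [0.54, -0.1641], [0.5114, -0.1237]] [ 0.54982359 -0.12695917] [np.float64(0.0589), np.float64(0.0498), np.float64(0.0591), np.float64(0.0495)]
pad z 0.018098006254093857
handle ((400.326904296875, 195.63461303710938), (55.43006134033203, 9.384520530700684), 52.12501525878906) [[379.6000061035156, 176.60000610351562], [387.0, 170.89999389648438], [421.0, 214.60000610351562], [413.6000061035156, 220.39999389648438]]
handle cloud [[0.5608, -0.2101, 0.1264], [0.593, -0.1871, 0.1419], [0.6253, -0.164, 0.1454]]
batt top z 0.0652 n 272 min [0.516  0.0538 0.0572] max [0.7075 0.1758 0.935 ] mean [0.6872 0.1579 0.0816]
charger top z 0.0608 n 55 min [0.516  0.0538 0.0529] max [0.6489 0.278  0.935 ] mean [0.6355 0.2623 0.0892]
carton top z 0.0809 n 434 min [0.516  0.0538 0.0735] max [0.6203 0.1828 0.935 ] mean [0.5971 0.1593 0.0861]
```

View pics/c1.png

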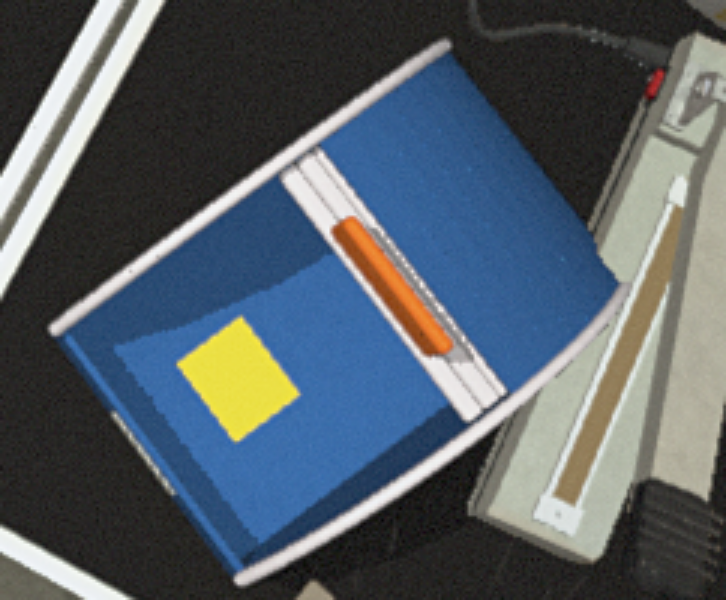

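View pics/c2.png

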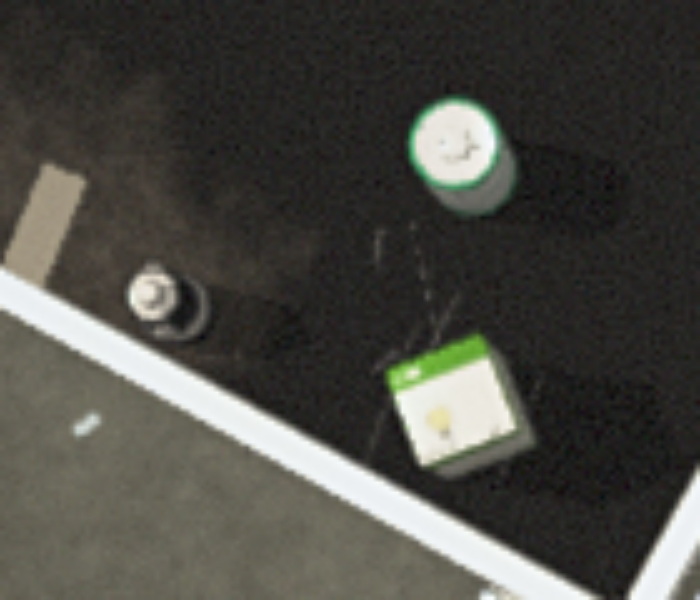

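The scene view shows the battery at px (215,208), the carton at (258,208) and the charger at (235,237). The box is open with its handle at (263,120). In the top view the pad is at (349,226), the orange fin runs from (383,174) to (417,217), and the battery top is at about (191,149). I'll refine these positions and check one view against the other.

```bash
cat > m2.py <<'E'
from h import *
exec(open('m.py').read().split('for n,uv')[0]); 
def mask(c,lo,hi,roi):
    hsv=cv2.cvtColor(c['image'],cv2.COLOR_BGR2HSV); m=cv2.inRange(hsv,lo,hi)
    k=np.zeros_like(m); k[roi[1]:roi[3],roi[0]:roi[2]]=1; return m*k
# battery: white cap
m=mask(t,(0,0,150),(179,60,255),(178,135,208,165))
ct=max(cv2.findContours(m,0,1)[0],key=cv2.contourArea); (u,v),r=cv2.minEnclosingCircle(ct); M=cv2.moments(ct); print('cap',u,v,r,M['m10']/M['m00'],M['m01']/M['m00'])
b=onz(t,(u,v),0.066); print('batt',b, 'cap radius mm',r/494*(0.935-.066)*1000)
g=mask(t,(60,80,40),(90,255,255),(175,135,212,170))
ct=np.vstack(cv2.findContours(g,0,1)[0]); print('green bbox',cv2.boundingRect(ct), cv2.minEnclosingCircle(ct))
# scene view: battery
K=s['intrinsics']; Rm=R.from_rotvec(s['orientation']).as_matrix()
def proj(c,p):
    q=R.from_rotvec(c['orientation']).inv().apply(np.array(p)-c['position']); return (c['intrinsics']@(q/q[2]))[:2]
print('scene proj top',proj(s,b),'bottom',proj(s,[b[0],b[1],.004]))
C2=cloud(s); print('scene px point',C2[205,215])
# handle
m=mask(t,(5,130,120),(18,255,255),(370,160,435,230)); ys,xs=np.nonzero(m)
top=[C[y,x] for y,x in zip(ys,xs) if C[y,x,2]>.142]; top=np.array(top); 
c0=top.mean(0); w=np.linalg.svd(top[:,:2]-c0[:2])[2][0]; print('handle top n',len(top),c0,w,np.degrees(np.arctan2(w[1],w[0])), np.ptp((top[:,:2]-c0[:2])@w))
# rims: points with z high near box, white
hsv=cv2.cvtColor(t['image'],cv2.COLOR_BGR2HSV)
w_=(hsv[...,1]<50)&(hsv[...,2]>130)&(C[...,2]>0.05)&(C[...,2]<.13)
u,v=np.meshgrid(np.arange(512),np.arange(384)); w_&=(u>285)&(u<480)&(v>110)&(v<300)
ctr=np.array([0.587,-0.18]); 
yaw=np.radians(-54.6)
for it in range(4):
    ex=np.array([np.cos(yaw),np.sin(yaw)]); ey=np.array([-ex[1],ex[0]])
    P=C[w_]; L=np.c_[(P[:,:2]-ctr)@ex,(P[:,:2]-ctr)@ey]
    res=[]
    for sg in (1,-1):
        k=(abs(L[:,1]*sg-.092)<.014)&(abs(L[:,0])<.14); f=np.polyfit(L[k,0],L[k,1],1); res.append((k.sum(),f))
    print(it,np.degrees(yaw),res); yaw+=np.mean([r[1][0] for r in res])
E
python3 m2.py
```

```text
cap 190.7203369140625 148.14407348632812 8.32388687133789 190.5501792114695 148.26971326164875
batt [0.69160382 0.15957651 0.066     ] cap radius mm 14.642626905248234
green bbox (181, 139, 22, 24) ((192.5, 150.5), 12.349188804626465)
scene proj top [215.31027692 196.83750118] bottom [215.64853423 221.14892861]
scene px point [0.69034712 0.17740581 0.05514223]
handle top n 245 [ 0.592748   -0.18635635  0.15353394] [-0.11938956 -0.99284749] -96.85687344080493 0.2625885349022096
0 -54.6 [(np.int64(768), array([-0.0097483 ,  0.08973181])), (np.int64(862), array([-0.00535586, -0.08904448]))]
1 -55.032702116099344 [(np.int64(769), array([-0.00253061,  0.08969544])), (np.int64(862), array([ 0.00132816, -0.08911274]))]
2 -55.06714957344906 [(np.int64(768), array([-0.00182073,  0.08969194])), (np.int64(861), array([ 0.00184985, -0.08912627]))]
3 -55.06631523847417 [(np.int64(769), array([-0.00194526,  0.08969531])), (np.int64(861), array([ 0.00183533, -0.08912626]))]
```

```bash
cat >> h.py <<'E'
YAW=np.radians(-55.06); O=np.array([0.587,-0.1803,0.])
EX=np.array([np.cos(YAW),np.sin(YAW),0]); EY=np.array([-EX[1],EX[0],0]); EZ=np.array([0,0,1.])
def B(x,y,z): return O+x*EX+y*EY+z*EZ      # box -> world
BAT=np.array([0.6916,0.1596,0.004])
def rotv(X,Y): return R.from_matrix(np.c_[X,Y,np.cross(X,Y)]).as_rotvec()
def tool(th,yaw,sg=1,jaw='perp'):
    """fingers down, tilted th so that they point along azimuth yaw; jaws horizontal (perp) or in the tilt plane"""
    a=np.array([np.cos(yaw),np.sin(yaw),0]); X=-np.cos(th)*EZ+np.sin(th)*a
    Y=np.cross(EZ,a)*sg if jaw=='perp' else sg*(np.cos(th)*a+np.sin(th)*EZ)
    return X,rotv(X,Y)
def tcp(g,X): return np.asarray(g)+0.019*X
E
cat > m3.py <<'E'
from h import *
from cell import inverse_kinematics as ik, manip
t=load('top0.npz'); C=cloud(t); ok=t['z_map']>0
L=np.stack([(C-O)@EX,(C-O)@EY,C[...,2]],-1)
hsv=cv2.cvtColor(t['image'],cv2.COLOR_BGR2HSV); m=cv2.inRange(hsv,(5,130,120),(18,255,255))>0
u,v=np.meshgrid(np.arange(512),np.arange(384)); m&=(u>370)&(u<435)&(v>160)&(v<230)&ok
P=L[m]; print('fin local',np.percentile(P,[2,10,50,90,98],axis=0).round(4).tolist())
T=P[P[:,2]>.14]; print('top face',len(T),T.mean(0), T[:,0].min(),T[:,0].max())
# surroundings heights
for lab,k in dict(right=(L[...,1]<-.1),rear=(L[...,0]>.16)&(abs(L[...,1])<.1),shell=(L[...,0]>.03)&(L[...,0]<.14)&(abs(L[...,1])<.08)).items():
    Q=L[k&ok&(L[...,0]>-.2)&(L[...,0]<.3)&(L[...,1]>-.3)]; i=Q[:,2].argmax(); print(lab,'max z',Q[i], np.percentile(Q[:,2],95))
    if lab=='right':
        for z0 in (.05,.1,.15,.2):
            W=Q[Q[:,2]>z0]; 
            if len(W): print('  z>',z0,'n',len(W),W.min(0).round(3),W.max(0).round(3))
for sg in (1,-1):
  for yaw in (-55.06,-70,-90,-110):
    X,r=tool(np.radians(25),np.radians(yaw),sg)
    for nm,g in (('pick',BAT+[0,0,.057]),('pick hi',BAT+[0,0,.15])):
        q=ik(tcp(g,X),r); print(sg,yaw,nm,None if q is None else np.round(q,2))
  X,r=tool(np.radians(25),YAW,sg)
  for h in (.075,.24): q=ik(tcp(B(-.065,0,h),X),r); print(sg,'place',h,None if q is None else np.round(q,2))
  for q0 in (.9,.6,.3,0):
    X,r=tool(.803-q0,YAW,sg,'in'); a=.803-q0
    for rr in (.213,.30):
        p=B(-rr*np.sin(a),0,rr*np.cos(a)-.063); q=ik(tcp(p,X),r); print(sg,'handle',q0,rr,None if q is None else np.round(q,2))
E
python3 m3.py
```

```text
fin local [[0.0057, -0.0405, 0.1249], [0.0064, -0.0336, 0.1285], [0.0085, 0.0009, 0.1419], [0.0141, 0.0356, 0.1448], [0.0154, 0.0427, 0.1458]]
top face 311 [1.09344358e-02 4.30799303e-05 1.43266967e-01] 0.00580855950670189 0.016526391061099363
right max z [ 0.01027923 -0.1938793   0.21184178] 0.192859655461111
  z> 0.05 n 3630 [-0.006 -0.2    0.05 ] [ 0.171 -0.1    0.212]
  z> 0.1 n 2614 [-0.006 -0.2    0.122] [ 0.166 -0.1    0.212]
  z> 0.15 n 2109 [-0.006 -0.2    0.15 ] [ 0.122 -0.11   0.212]
  z> 0.2 n 538 [-0.006 -0.2    0.2  ] [ 0.041 -0.155  0.212]
rear max z [ 0.16021523 -0.09832366  0.12704187] 0.10341023197962111
shell max z [0.03111116 0.06807698 0.12409607] 0.11927470957379932
1 -55.06 pick [ 0.38  0.47  1.78 -0.57  0.87  0.14]
1 -55.06 pick hi [ 0.38  0.36  1.73 -0.51  1.    0.04]
1 -70 pick [ 0.38  0.52  1.7  -0.52  1.    0.34]
1 -70 pick hi [ 0.38  0.42  1.65 -0.48  1.13  0.26]
1 -90 pick [ 0.37  0.6   1.58 -0.44  1.17  0.59]
1 -90 pick hi [ 0.37  0.5   1.53 -0.42  1.3   0.53]
1 -110 pick [ 0.34  0.66  1.48 -0.34  1.31  0.83]
1 -110 pick hi [ 0.34  0.57  1.43 -0.34  1.4
[... 502 characters left out ...]

1 handle 0 0.3 [ 0.45 -0.05  2.39 -1.04  0.97  2.1 ]
-1 -55.06 pick None
-1 -55.06 pick hi None
-1 -70 pick None
-1 -70 pick hi None
-1 -90 pick None
-1 -90 pick hi None
-1 -110 pick [ 0.34  0.66  1.48 -0.34  1.31 -2.31]
-1 -110 pick hi [ 0.34  0.57  1.43 -0.34  1.44 -2.36]
-1 place 0.075 None
-1 place 0.24 None
-1 handle 0.9 0.213 None
-1 handle 0.9 0.3 None
-1 handle 0.6 0.213 [-0.22  0.1   2.02 -0.18  0.87 -2.3 ]
-1 handle 0.6 0.3 [-0.2  -0.    1.97 -0.16  1.04 -2.3 ]
-1 handle 0.3 0.213 [ 0.01  0.    2.25 -0.67  0.7  -1.69]
-1 handle 0.3 0.3 [ 0.1  -0.14  2.22 -0.57  0.88 -1.75]
-1 handle 0 0.213 [ 0.29  0.1   2.4  -1.24  0.81 -0.91]
-1 handle 0 0.3 [ 0.45 -0.05  2.39 -1.04  0.97 -1.04]
```

```bash
cat > s1.py <<'E'
from h import *
from cell import manip, cams
X,r=tool(np.radians(25),np.radians(-90))
manip.set_gripper(0.056,force=25)
manip.move_pose(tcp(BAT+[0,0,.16],X),r)
print(manip.state()['clock'])
c=cams.capture('wrist'); cv2.imwrite('pics/w1.png',c['image'])
manip.move_linear(tcp(BAT+[0,0,.057],X),rate=.08)
s=manip.state(); print(s['clock'],s['tool_pos'],tcp(BAT+[0,0,.057],X),s['contact_force'])
for n in ('scene','top'): cv2.imwrite(f'pics/{n}1.png',cams.capture(n)['image'])
c=cams.capture('wrist'); cv2.imwrite('pics/w2.png',c['image'])
E
python3 s1.py; python3 -c "
import cv2,numpy as np
a=[cv2.imread('pics/'+n) for n in ('w1.png','w2.png')]; cv2.imwrite('pics/v1.png',cv2.resize(np.hstack(a),(800,300)))
a=[cv2.imread('pics/top1.png')[90:230,90:290],cv2.imread('pics/scene1.png')[130:270,150:350]]; cv2.imwrite('pics/v2.png',cv2.resize(np.hstack(a),(800,280)))"
```

```text
3.2083
4.6917 [0.69217246 0.15177056 0.04465461] [0.6916     0.15157025 0.04378015] [ 0.56382187  0.4241207  -0.78650933]
```

View pics/v1.png

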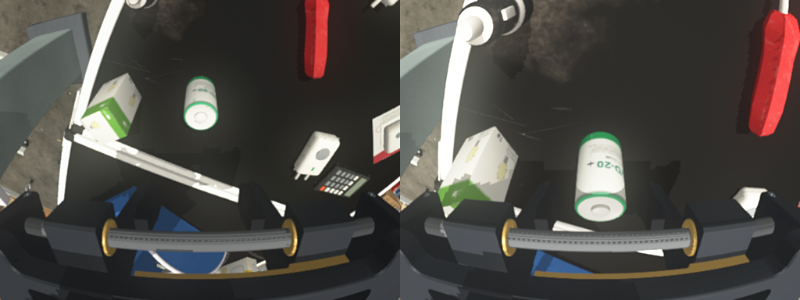

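View pics/v2.png

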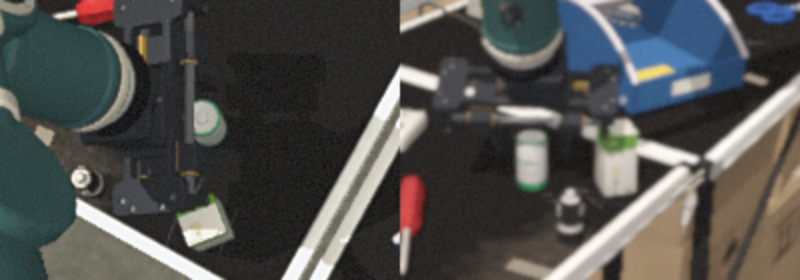

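The wrist view shows the battery standing centred between the two fingertips, which are at (540,190) and (655,190). The carton and charger haven't moved and nothing is touching, so I'll grip and lift.

```bash
cat > s2.py <<'E'
from h import *
from cell import manip, cams
X,r=tool(np.radians(25),np.radians(-90))
manip.set_gripper(0.0,force=25); s=manip.state(); print(s['gripper_width'],s['contact_force'])
p=np.array(s['tool_pos']); manip.move_linear(p+[0,0,.2],rate=.15)
s=manip.state(); print(s['clock'],s['gripper_width'],s['tool_pos'],s['contact_force'])
for n in ('scene','wrist'): cv2.imwrite(f'pics/{n}2.png',cams.capture(n)['image'])
E
python3 s2.py; python3 -c "
import cv2,numpy as np
a=[cv2.imread('pics/'+n) for n in ('wrist2.png','scene2.png')]; cv2.imwrite('pics/v3.png',cv2.resize(np.hstack(a),(800,300)))"
```

```text
0.031877466632573695 [ 3.31603029e-04  4.49481916e-01 -6.76866071e-03]
6.8083 0.03235636689692838 [0.69108542 0.15143034 0.24221211] [-0.25197012 -0.83228734 -0.55900585]
```

View pics/v3.png

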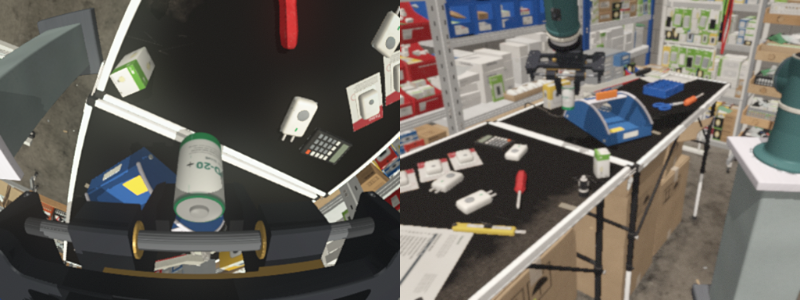

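The battery is held upright, and the carton and charger are unmoved. Next I'll carry it over and place it.

```bash
cat > s3.py <<'E'
from h import *
from cell import manip, cams
X,r=tool(np.radians(25),YAW)
p=tcp(B(-.065,0,0),X); p[2]=.242
manip.move_linear(p,rate=.2,rot=r)
s=manip.state(); print(s['clock'],s['tool_pos'],p,s['gripper_width'],s['contact_force'])
p[2]=.085; manip.move_linear(p,rate=.12)
s=manip.state(); print(s['clock'],s['tool_pos'],p,s['contact_force'])
for n in ('scene','top','wrist'): cv2.imwrite(f'pics/{n}3.png',cams.capture(n)['image'])
E
python3 s3.py; python3 -c "
import cv2,numpy as np
a=[cv2.imread('pics/'+n) for n in ('wrist3.png','scene3.png')]; a[1]=cv2.resize(a[1][60:252,160:416],(512,384)); cv2.imwrite('pics/v4.png',cv2.resize(np.hstack(a),(800,300)))"
```

```text
8.6417 [ 0.55457008 -0.13326784  0.24210604] [ 0.55437209 -0.13359851  0.242     ] 0.032491130953222314 [ 0.46016828 -0.50889145 -1.2833756 ]
10.1 [ 0.55525014 -0.13369729  0.08605785] [ 0.55437209 -0.13359851  0.085     ] [ 0.79651959  0.26893127 -1.71822472]
```

View pics/v4.png

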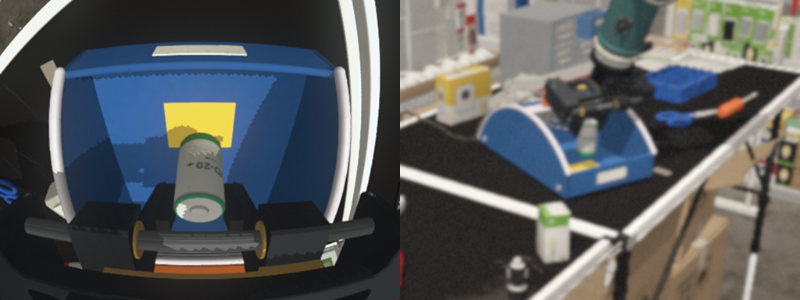

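View pics/top3.png

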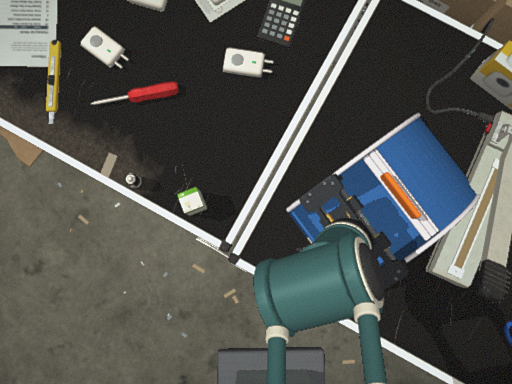

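The battery hangs over the pad inside the box and leans about 5° in the hand. The gripper is clear of the side rims and the handle. I'll lower it to a light contact and release.

```bash
cat > s4.py <<'E'
from h import *
from cell import manip, cams
s=manip.state(); p=np.array(s['tool_pos']); f0=s['contact_force'][2]
X,r=tool(np.radians(25),YAW); q=tcp(B(-.065,0,0),X)
for z in (.070,.065,.0625,.061,.0597,.0585,.0573):
    q[2]=z; manip.move_linear(q,rate=.03)
    s=manip.state(); print(z,s['tool_pos'],np.round(s['contact_force'],2),s['clock'])
    if s['contact_force'][2]-f0>2.5: break
cv2.imwrite('pics/wrist4.png',cams.capture('wrist')['image'])
manip.set_gripper(.056); manip.dwell(.4)
cv2.imwrite('pics/wrist5.png',cams.capture('wrist')['image'])
s=manip.state(); print(s['clock'],s['contact_force'],s['gripper_width'])
E
python3 s4.py; python3 -c "
import cv2,numpy as np
a=[cv2.imread('pics/'+n) for n in ('wrist4.png','wrist5.png')]; cv2.imwrite('pics/v5.png',cv2.resize(np.hstack(a),(800,300)))"
```

```text
0.07 [ 0.55427035 -0.13360744  0.06974783] [-0.33 -0.15 -0.24] 10.9
0.065 [ 0.55412659 -0.13358999  0.06469591] [-0.15  0.67 -1.6 ] 11.2167
0.0625 [ 0.55419438 -0.13358738  0.06228184] [ 0.41 -0.39 -0.75] 11.4667
0.061 [ 0.55430543 -0.13360096  0.06090829] [ 0.24 -0.14 -0.95] 11.7167
0.0597 [ 0.55425913 -0.13360024  0.05957104] [-0.12 -0.33 -0.67] 11.9667
0.0585 [ 0.55429263 -0.1335746   0.05838053] [ 0.03 -0.2  -1.33] 12.2167
0.0573 [ 0.55478005 -0.13370772  0.05780411] [0.33 0.53 2.27] 12.4667
13.4917 [ 0.60781532 -0.06387356 -0.7896464 ] 0.05587929237057671
```

View pics/v5.png

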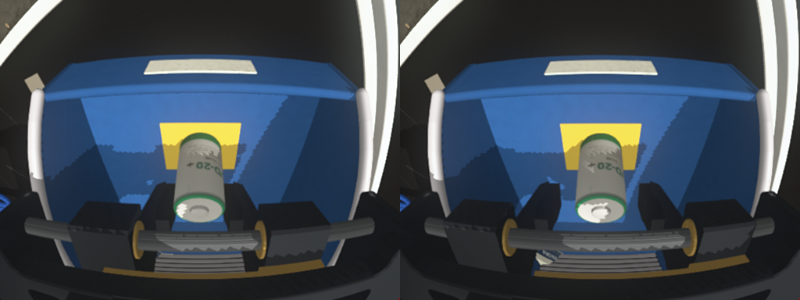

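The battery is released and standing in the yellow pad area. I'll back out, check with the top camera, and measure the fin again.

```bash
cat > s5.py <<'E'
from h import *
from cell import manip, cams
X,r=tool(np.radians(25),YAW)
p=np.array(manip.state()['tool_pos']); manip.move_linear(p-.07*X,rate=.12)
a=-.053; X2,r2=tool(a,YAW,1,'in')
g=lambda rr,a: B(-rr*np.sin(a),0,rr*np.cos(a)-.063)
p=np.array(manip.state()['tool_pos']); p[2]+=.1; manip.move_linear(p,rate=.2)
manip.move_linear(tcp(g(.33,a),X2),rate=.2,rot=r2)
manip.set_gripper(.040)
print(manip.state()['clock'],manip.state()['tool_pos'])
for n in ('scene','top','wrist'): c=cams.capture(n); cv2.imwrite(f'pics/{n}6.png',c['image']); np.savez(f'{n}6.npz',**c)
E
python3 s5.py; python3 -c "
import cv2,numpy as np
a=[cv2.imread('pics/'+n) for n in ('wrist6.png','scene6.png')]; a[1]=cv2.resize(a[1][60:252,160:416],(512,384)); cv2.imwrite('pics/v6.png',cv2.resize(np.hstack(a),(800,300)))"
```

```text
17.0917 [ 0.59642745 -0.19368936  0.24765018]
```

View pics/v6.png

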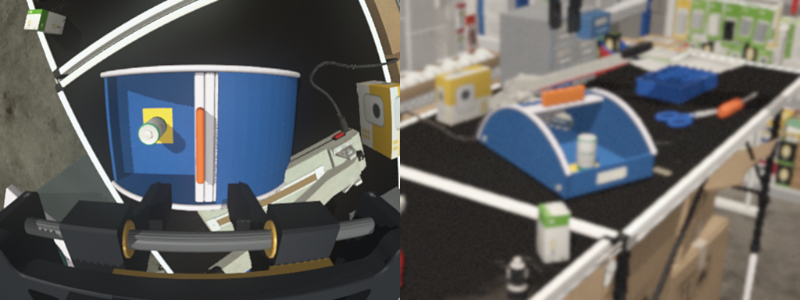

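View pics/top6.png

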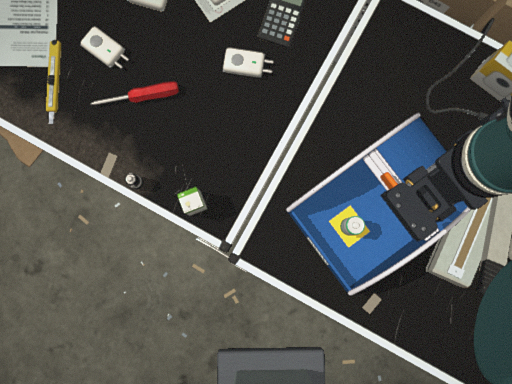

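The battery stands upright on the pad, with its top at px (355,225) in the top view. The carton and charger are in place. I'll check the battery position numerically, then lower over the fin.

```bash
cat > s6.py <<'E'
from h import *
from cell import manip, cams
t=load('top6.npz'); hsv=cv2.cvtColor(t['image'],cv2.COLOR_BGR2HSV)
m=cv2.inRange(hsv,(0,0,130),(179,70,255)); k=np.zeros_like(m); k[210:240,338:370]=1; m*=k
ct=max(cv2.findContours(m,0,1)[0],key=cv2.contourArea); (u,v),rr=cv2.minEnclosingCircle(ct); b=onz(t,(u,v),.080)-O
print('batt local',b@EX,b@EY,rr,u,v)
a=-.053; X2,r2=tool(a,YAW,1,'in')
g=lambda rr,a: B(-rr*np.sin(a),0,rr*np.cos(a)-.063)
manip.move_linear(tcp(g(.235,a),X2),rate=.12)
s=manip.state(); print(s['clock'],s['tool_pos'],s['contact_force'])
for n in ('scene','top','wrist'): c=cams.capture(n); cv2.imwrite(f'pics/{n}7.png',c['image'])
E
python3 s6.py; python3 -c "
import cv2,numpy as np
a=[cv2.imread('pics/'+n) for n in ('wrist7.png','scene7.png')]; a[1]=cv2.resize(a[1][60:252,160:416],(512,384)); cv2.imwrite('pics/v7.png',cv2.resize(np.hstack(a),(800,300)))"
```

```text
batt local -0.0706284547215615 0.0027851529303610334 11.543496131896973 352.5 225.0
18.1833 [ 0.59423796 -0.18996774  0.15356226] [ 0.25879648 -0.74809685 -0.28937653]
```

View pics/v7.png

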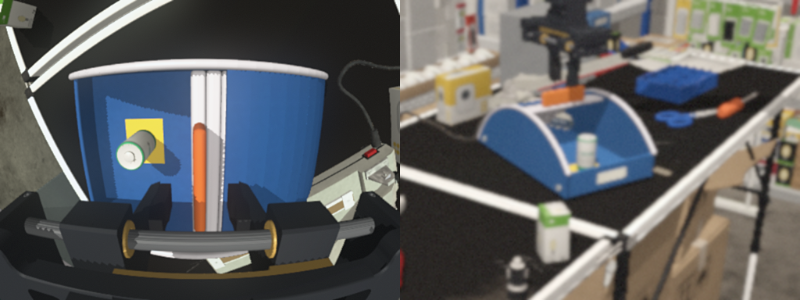

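The fin, at px x≈200, sits centred between the fingers at 158 and 240. I'll lower over it, pinch, and drive it along the arc.

```bash
cat > s7.py <<'E'
from h import *
from cell import manip, cams
g=lambda rr,a: B(-rr*np.sin(a),0,rr*np.cos(a)-.063)
a=-.053; X,r=tool(a,YAW,1,'in')
manip.move_linear(tcp(g(.214,a),X),rate=.06)
print(np.round(manip.state()['contact_force'],1))
manip.set_gripper(0,force=15); s=manip.state(); print(s['clock'],s['gripper_width'],np.round(s['contact_force'],1))
for a in np.append(np.arange(.03,.70,.1),.73):
    X,r=tool(a,YAW,1,'in'); manip.move_linear(tcp(g(.214,a),X),rate=.1,rot=r)
    s=manip.state(); f=np.array(s['contact_force']); print(round(a,3),s['clock'],np.round(f,1),round(s['gripper_width'],4),np.round(np.array(s['tool_pos'])-tcp(g(.214,a),X),4))
    if np.linalg.norm(f)>30 or s['gripper_width']<.006: print('stop'); break
for n in ('scene','top','wrist'): c=cams.capture(n); cv2.imwrite(f'pics/{n}8.png',c['image'])
E
python3 s7.py; python3 -c "
import cv2,numpy as np
a=[cv2.imread('pics/'+n) for n in ('wrist8.png','scene8.png')]; a[1]=cv2.resize(a[1][60:252,160:416],(512,384)); cv2.imwrite('pics/v8.png',cv2.resize(np.hstack(a),(800,300)))"
```

```text
[-0.1  0.7  0.7]
19.3917 0.009627351448118689 [ 1.5 -1.   1.4]
0.03 19.7 [-0.7  0.4  0.8] 0.0097 [-0.0004  0.0008  0.0004]
0.13 20.0417 [-1.4  0.4  4.2] 0.0097 [-0.0001  0.0002  0.0004]
0.23 20.3833 [-3.9  2.1  5.5] 0.0097 [-0.     -0.      0.0005]
0.33 20.725 [-3.3  1.6  6.9] 0.0099 [-0.0001  0.      0.0004]
0.43 21.0667 [-5.9  2.6  7.1] 0.01 [-0.0003  0.0001  0.0001]
0.53 21.4167 [-5.   3.   6.9] 0.0097 [-0.0004  0.0002 -0.0003]
0.63 21.7833 [-5.7  2.9  5.9] 0.0101 [-0.0004  0.0002 -0.0006]
0.73 22.15 [-4.7  4.6  4.5] 0.0096 [-0.0005  0.0003 -0.001 ]
```

View pics/v8.png

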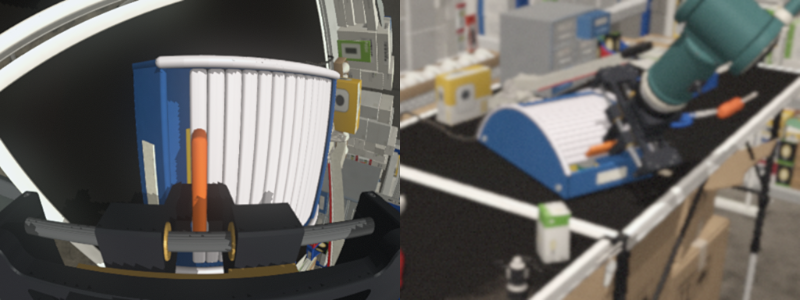

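The cover is following well, with about 7 N at the wrist. I'll take the last part in small steps until it reaches the stop.

```bash
cat > s8.py <<'E'
from h import *
from cell import manip, cams
g=lambda rr,a: B(-rr*np.sin(a),0,rr*np.cos(a)-.063)
for a in (.75,.77,.78,.79,.80,.81,.82,.83):
    X,r=tool(a,YAW,1,'in'); 
    try: manip.move_linear(tcp(g(.214,a),X),rate=.04,rot=r)
    except manip.IKError as e: print('IK',a,e); break
    s=manip.state(); f=np.array(s['contact_force']); T=np.array([-np.cos(a),0,-np.sin(a)]); fl=np.array([f@EX,f@EY,f[2]])
    print(round(a,3),s['clock'],np.round(f,1),'tang',round(fl@T,1),round(s['gripper_width'],4),np.round(s['joint_pos'],2)[3:])
    if fl@T<-15: print('stop'); break
for n in ('scene','wrist'): c=cams.capture(n); cv2.imwrite(f'pics/{n}9.png',c['image'])
E
python3 s8.py; python3 -c "
import cv2,numpy as np
a=[cv2.imread('pics/'+n) for n in ('wrist9.png','scene9.png')]; a[1]=cv2.resize(a[1][60:252,160:416],(512,384)); cv2.imwrite('pics/v9.png',cv2.resize(np.hstack(a),(800,300)))"
```

```text
0.75 22.55 [-6.3  4.2  5.4] tang 1.5 0.0099 [-1.15  0.77  2.1 ]
0.77 22.8 [-5.2  3.   4.5] tang 0.7 0.0097 [-1.18  0.78  2.15]
0.78 23.05 [-4.9  1.8  5. ] tang -0.5 0.0098 [-1.2   0.79  2.17]
0.79 23.3 [-3.4  1.   4.4] tang -1.2 0.01 [-1.21  0.8   2.2 ]
0.8 23.55 [-2.1  0.   1. ] tang 0.1 0.0105 [-1.23  0.81  2.22]
0.81 23.8 [ 0.3 -6.7  0.3] tang -4.1 0.0101 [-1.25  0.82  2.24]
0.82 24.05 [  4.2 -11.8   3.4] tang -10.7 0.0098 [-1.26  0.83  2.27]
0.83 24.3 [  6.4 -17.3   4.1] tang -15.1 0.01 [-1.28  0.84  2.29]
stop
```

View pics/v9.png

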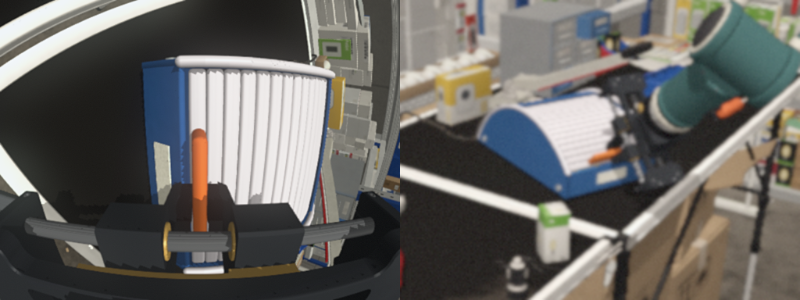

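Force builds from a≈0.80, so the cover is at its hard stop. I'll ease off, release, back out radially and check.

```bash
cat > s9.py <<'E'
from h import *
from cell import manip, cams
g=lambda rr,a: B(-rr*np.sin(a),0,rr*np.cos(a)-.063)
a=.803; X,r=tool(a,YAW,1,'in')
manip.move_linear(tcp(g(.214,a),X),rate=.04,rot=r)
manip.set_gripper(.036)
manip.move_linear(tcp(g(.31,a),X),rate=.1)
p=np.array(manip.state()['tool_pos']); manip.move_linear(p+np.array([-.06,.08,.1]),rate=.15)
manip.dwell(.3)
s=manip.state(); print(s['clock'],s['tool_pos'],np.round(s['contact_force'],1))
for n in ('scene','top','wrist'): c=cams.capture(n); cv2.imwrite(f'pics/{n}10.png',c['image']); np.savez(f'{n}10.npz',**c)
E
python3 s9.py; python3 -c "
import cv2,numpy as np
a=[cv2.imread('pics/'+n) for n in ('top10.png','scene10.png')]; a[1]=cv2.resize(a[1][60:252,160:416],(512,384)); cv2.imwrite('pics/v10.png',cv2.resize(np.hstack(a),(800,300)))"
```

```text
27.7417 [0.40676041 0.07058351 0.23827112] [ 0.1 -0.6  0.1]
```

View pics/v10.png

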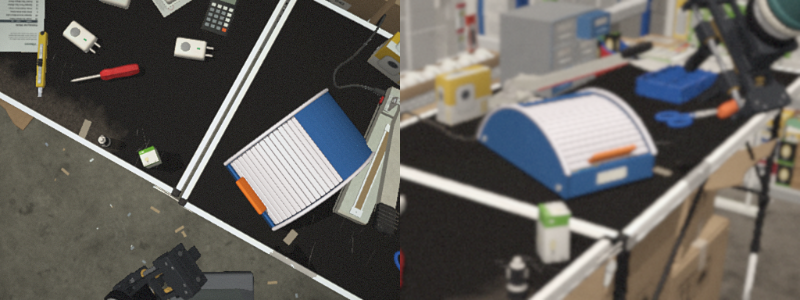

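```bash
cat > s10.py <<'E'
from h import *
from cell import order
t=load('top10.npz'); t0=load('top0.npz'); C=cloud(t); hsv=cv2.cvtColor(t['image'],cv2.COLOR_BGR2HSV)
m=cv2.inRange(hsv,(5,130,120),(18,255,255)); k=np.zeros_like(m); k[200:300,280:360]=1; m=(m*k>0)&(t['z_map']>0)
D=C[m]-O; L=np.c_[D@EX,D@EY,D[:,2]]; rad=np.hypot(L[:,0],L[:,2]+.063); ang=np.arctan2(-L[:,0],L[:,2]+.063)
o=(rad>.204)&(rad<.213); print('fin n',o.sum(),'r',np.median(rad[o]),'lean',np.median(ang[o]),'q',.803-np.median(ang[o]),'y',L[o,1].mean())
roi=np.s_[165:220,115:215]; print('bystander diff px',(cv2.absdiff(t['image'][roi],t0['image'][roi]).max(-1)>60).sum())
E
python3 s10.py
```

```text
fin n 237 r 0.207089189185579 lean 0.7917527790469513 q 0.011247220953048753 y 0.00017174486000253982
bystander diff px 0
```

```bash
python3 -c "
from cell import order,manip
order.close_job(); print(manip.state()['clock'])"
```

```text
the job is handed in; nothing more can be done
the job is handed in; nothing more can be done
```

The battery is standing on the pad inside the box, the cover is rolled shut over it, and I handed the job in at about 28 s of the 48 s.

- **Placing:** I gripped the battery with the tool tilted 25° so the gripper's body cleared the box's side walls, lowered it to a light contact of 2.3 N, and released it. The top view then put it at about x = -70, y = +3 mm in the box frame, upright. The outline I measured was a little too large, so allow a few mm.
- **Closing:** I pinched the handle and drove it along the arc until it pressed against the hard stop. The push reached about 15 N along the arc, with no contact before that. I then eased off, let go and backed away.
- **Final checks:**
  - The cover read about 0.011 rad from the handle in the top view (limit 0.07).
  - The carton and charger showed no pixel change from the start.
  - The wrist force was about zero, with the arm clear of everything.
- **Not verified:** I could not see the battery once the cover was shut. That it still stands rests on the low forces while closing and the stated 12 mm clearance. It leaned about 5° in the hand while being carried, but stood upright after release.

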